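# Ready the hatch for a damper drop test

## Task

The sprung hatch on the green dust box is to be drop-tested. First, with the hatch still shut, turn the damper's scale collar to 5; then lift the hatch by its bar until it has gone past its balance point, without letting it fly fully open, bring it back down and finish while still holding it steady just below the balance point (a few degrees), where it would fall shut if let go. Leave the collar at 5 and the other things on the bench where they are.

Things in the scene. Friction and masses are not known exactly. Their poses are not given: they have to be found in the camera images.
- rig: Fixed plywood base board 310 x 505 x 12 mm. Origin on the bench under the centre of the green box on it; x points from the box's front (bar side) to its hinge, y to the box's left, z up. Box 240 (x) x 300 (y) mm, rim 112 mm above the bench. Right of it, centred at x -60, y -265 mm, the damper housing 75 x 75 mm; behind that a steel tube and a dark block 127 mm tall at x 125, y -265.
- hatch (a joint): Hatch angle, rad: 0 shut (level), grows as the front edge rises, end stop 1.5 (fully open). Balance point at 1.00 (57 degrees): below it the hatch falls shut by itself, above it it swings open by itself; it does not stay in between. About 2 N at the bar lifts it.
- hatch_bar (a point): Middle of the hatch's round steel bar handle: 12 mm thick, 170 mm long, along the rig's y axis, in the plane of the hatch, 36 mm clear gap between bar and hatch edge, open air ahead and below. 118 mm above the bench when shut, 285 mm from the hinge line, on whose arc it moves. It can turn between pinching fingers. Hatch: green plate 243 x 312 x 10 mm with a steel front strip, 0.95 kg.
- hatch_hinge (a point): Middle of the hatch's hinge line, on the box's far edge, 118 mm above the bench; the line runs along the rig's y axis.
- collar (a joint): Angle of the damper's scale collar, rad, growing counter-clockwise seen from above. Six click detents: numbers 1 to 6 at 0, 0.30, 0.60, 0.90, 1.20, 1.50 rad (5 is at 1.20); end stops at 1 and 6. Starts near 1, 2 or 3. A click takes about 0.14 N m to pass; let go, the collar settles into the nearest place.
- collar_grip (a point): On the collar's upright axis, 112 mm above the bench, 34 mm above the dial plate, 12 mm below the collar's top. Collar: black ribbed drum, 48 mm in diameter, 46 mm tall, a white line on top and a white pointer fin at its foot (35 mm from the axis, 7 mm high). The fin points at the number set.
- dial (a point): Centre of the aluminium dial plate's top (150 x 130 mm, 78 mm above the bench), under the collar. The numbers are rows of printed dots radiating from the collar: one dot for 1 up to six dots for 6. Midway between 3 and 4 the fin points along the rig's -x (its front); lower numbers lie to the rig's left (+y) of that.
- screwdriver: Bystander, to be left alone: screwdriver with a pale wooden handle, 200 mm long, lying on the bench in front of the rig. Origin under its middle.
- brush: Bystander, to be left alone: flat brush with a wooden handle, about 200 mm long, lying on the bench ahead of the left part of the rig. Origin under its middle.
- screw_jar: Bystander, to be left alone: glass jar with a steel cap, 60 mm wide and 75 mm tall, standing left of the box. Origin under its middle.
- glue_bottle: Bystander, to be left alone: white bottle, 52 mm wide and 140 mm tall, standing at the front right of the rig. Origin under its middle.
- wire_coil: Bystander, to be left alone: flat steel wire coil, 90 mm outside diameter, 14 mm thick, lying left of the box. Origin under its middle.
- hammer_part: Bystander, to be left alone: wooden piano hammer, 115 mm long, 16 mm high, lying on the rig's base board between the box and the damper housing. Origin under its middle.
- try_square: Bystander, to be left alone: try square with a dark wooden stock 100 mm long and a 140 mm steel blade, lying on the bench beside the rig's right edge. Origin under the middle of its stock.

How it is judged:
On the way, in this order (a step that is already met when the one before it is completed fails the run):
1. the collar is at number 5 (1.20 rad within 0.08) while the hatch is still shut (below 0.1 rad) (value of joint collar between 1.12 and 1.28 rad and value of joint hatch below 0.1 rad), for 0.3 s.
2. the hatch has been raised past its balance point (above 1.03 rad) (value of joint hatch above 1.03 rad), for 0.1 s.
At the end, for the whole second after the job is handed in: The fingers hold the hatch still (under 0.05 rad/s, fingers pressing on it with more than 0.2 N) just below its balance point: hatch angle 0.78 to 0.975 rad, that is 0.025 to 0.22 rad below the balance at 1.00; the collar is at number 5 (1.20 rad within 0.08) (value of joint hatch between 0.78 and 0.975 rad and velocity of joint hatch between -0.05 and 0.05 rad/s and contact force between the fingers and hatch above 0.2 N and value of joint collar between 1.12 and 1.28 rad); the arm keeps its last pose, push and grip.
It fails at once if the hatch flies or is pushed fully open (above 1.42 rad) (value of joint hatch above 1.42 rad).
It fails at once if a bystander is moved by more than 40 mm or knocked over (distance of any of screwdriver, brush, screw_jar, glue_bottle, wire_coil, hammer_part, try_square from where it was at the start of the episode above 0.04 m or angle between any of screw_jar, glue_bottle's own z axis and vertical above 0.6 rad).
It also fails if it takes over 59 s, if anything falls off the work surface, if the arm or the gripper's body presses on something with over 40 N, if the wrist force passes 120 N, or if a joint passes its speed limit or range.

## Robot

A 6-joint arm with a two-finger parallel gripper is mounted at the origin on the work surface. World frame = base frame: x ahead of the robot, y to its left, z up, the work surface at z = 0. Lengths are in m, angles in rad, forces in N, time in s.
With the tool pointing down it reaches from about 0.4 to 0.825 m from the base axis. Payload 7 kg.
Tool frame: the origin (TCP) lies between the finger pads; the fingertips stand 11 mm ahead of it and the grasp point (between the pads) lies 8 mm behind it (arm.tips_ahead is the distance from the TCP to the fingertips, in m); z points along the fingers, x is the direction in which the jaws open and shut, and the axes are right-handed (so a half turn about z gives the same grasp; the last joint's range is limited). The gripper opens to 88 mm and grips with 3 to 60 N. Pads are 19 mm wide; open, the fingers measure 130 mm over their backs; the gripper's body (78 mm by 193 mm) begins 47 mm behind the grasp point.
Start: joints at [-1.036, 0.359, 0.012, 0, -1.224, -0.288], TCP at [0.165, -0.655, 0.238] pointing down, gripper open.
Joint ranges: [-3.07, 3.07], [-1.43, 2.12], [-1.02, 1.25], [-3.03, 1.67], [-3.05, -0], [-3.03, 3.03]. Speed limits (rad/s): [2.39, 2.39, 3.01, 3.14, 3.14, 3.14].

## Interface

Orientations are given as [roll, pitch, yaw] about the fixed x, y, z axes, in that order (R = Rz(yaw) Ry(pitch) Rx(roll)).
In Python, from station import arm, optics, finder gives the robot as it stands. The module is installed in compiled form; this text tells all that it offers.
- The arm moves only by the tool apply_moves, never from a script. Its argument "increments" is one flat list of numbers, 6 for each row, row after row: the shift along the world's x, y, z in m, then the turn, a rotation vector about the world's x, y, z in rad. In form: [tx, ty, tz, rx, ry, rz, tx, ty, tz, rx, ry, rz, ...]. A call has 1 to 20 rows; each row shifts and turns the pose as measured when the row begins; what a row does not reach is not made up. A row lasts 1/12 s, in which the tool goes at most 41.7 mm and 7.16 degrees, less where a joint would pass 70% of its speed; a pose out of reach is approached as far as the arm can. A call with a gripper value outside its range is refused whole. "hand" is the closure, from 0 (fully open) to 1 (shut), set as the call begins (left out, the last holds). The fingers move at their own pace and stop on an object; "force" is the grip in N (left out, the last holds). Time passes only in rows, so rows that do not move let the fingers close. It gives the time, the measured TCP pose, the force and the opening at its end, in the units of the state.
- arm.get_state(): the state, without advancing time (a new reading comes with each control period).
- optics.grab_frame(name): name is "side" or "top" or "wrist"; returns the picture (420x560x3 uint8, red, green, blue); there is no depth.
- optics.camera_model(name): a dict with "fx", "fy", "cx", "cy" (pixels), "world_to_cam" (4x4, takes a point from world to camera coordinates); the wrist camera has in their place "T_tool_cam" (4x4, takes a point from camera to tool coordinates, whose origin is the TCP and whose axes are the tool frame's). Camera axes: x right, y up, looking along -z (the intrinsics and any distortion apply to the point x, -y, -z); pixel columns grow to the right and rows downward; lengths in m; the calibration is good to about 2 mm. A picture is of the moment at which its call begins: read the wrist's pose just before it. camera_model takes no time and is no camera call.
- arm.job_done(): hands the job in, once; it reports no verdict.
Trained networks look in the newest picture that a camera, given by its name, has taken for a name from the list of things; names that differ only in an ending like _2 or _b are one class to them, and where a whole thing is asked for, a point or a joint stands for the part that bears it (a point fixed in the world has none). Each returns a list of dicts, best first, with "conf" (0 to 1); they miss things now and then, are a little off and sometimes report something else, mostly with a low value. They report only what shows in the picture. A call takes as long as a camera call.
- finder.find_in(camera, name): "box" ([left, top, right, bottom] in pixels, round what is visible of it).
- finder.landmark_of(camera, name): "point" ([column, row] in pixels: a listed point, or the origin of a listed thing).
The state is a dict: "t": time; "q": joint angles; "qd": joint speeds; "joint_efforts": joint torques, N m; "eef_pos": TCP position; "ee_rot": TCP orientation; "force": force on the tool from outside, world axes, zero at the start; "moment": the same for the moment, N m; "width": finger opening in m.
Only numpy, scipy, OpenCV 4.12 (cv2) and the standard library are available. Lean on these libraries where they do the work, as an engineer would, in place of code of your own. Each camera call takes 0.05 s, during which the arm holds its last target. There are 200 camera calls.

## Working session

There is one attempt and no reset: what is moved stays moved. The work goes in short steps, Python scripts to look and compute and a tool call to move; the robot and the scene stay as the last step left them, time stands still between calls to the robot, and variables do not carry over. Pictures are saved under pics/ and viewed, about 8 in all and at most 12, crops included, and the job is handed in when it is done.

Besides the shell and the picture viewer there is one more tool, called after "Request:" by a JSON object that holds its "op" and its "data". apply_moves: Moves the arm, as the interface text tells. Its arguments: {"type":"object","properties":{"increments":{"type":"array"},"hand":{"type":"number"},"force":{"type":"number"}},"required":["increments"]}

```bash
mkdir -p pics
cat > h.py <<'E'
import numpy as np, cv2
from station import arm, optics, finder
def ray(cam,px):
    m=optics.camera_model(cam); T=np.linalg.inv(np.array(m["world_to_cam"]))
    d=np.array([(px[0]-m["cx"])/m["fx"],-(px[1]-m["cy"])/m["fy"],-1])
    return T[:3,3],T[:3,:3]@d
def atz(cam,px,z):
    o,d=ray(cam,px); return o+d*(z-o[2])/d[2]
def tri(p1,p2):
    (a,u),(b,v)=ray("top",p1),ray("side",p2)
    s=np.linalg.lstsq(np.c_[u,-v],b-a,rcond=None)[0]
    P,Q=a+u*s[0],b+v*s[1]; return (P+Q)/2,np.linalg.norm(P-Q)
def save(cam,name):
    f=optics.grab_frame(cam); cv2.imwrite(f"pics/{name}.png",f[:,:,::-1]); return f
E
python3 - <<'E'
from h import *
a=save("top","top0");b=save("side","side0")
cv2.imwrite("pics/both.png",cv2.resize(np.vstack([a,b])[:,:,::-1],None,fx=.7,fy=.7))
print({k:(v if np.ndim(v)==0 else '') for k,v in optics.camera_model("top").items()})
for n,z in [("rig",0),("hatch_bar",.118),("hatch_hinge",.118),("collar_grip",.112),("dial",.078)]:
    p=finder.landmark_of("top",n)[:1];q=finder.landmark_of("side",n)[:1]
    print(n,p,q)
    if p: print(' top',atz("top",p[0]["point"],z).round(4))
    if q: print(' side',atz("side",q[0]["point"],z).round(4))
    if p and q: print(' tri',tri(p[0]["point"],q[0]["point"]))
print(arm.get_state())
E
```

```text
{'fx': 455.51540843397424, 'fy': 455.51540843397424, 'cx': 271.55750439408814, 'cy': 214.95051473121077, 'world_to_cam': ''}
rig [{'point': [241.8, 193.9], 'conf': 0.87}] [{'point': [243.9, 256.9], 'conf': 0.76}]
 top [0.6323 0.0987 0.    ]
 side [0.6266 0.1091 0.    ]
 tri (array([ 0.63409142,  0.099904  , -0.01683643]), np.float64(0.0016982418504181216))
hatch_bar [{'point': [224.2, 254.8], 'conf': 0.75}] [{'point': [302.1, 256.2], 'conf': 0.87}]
 top [0.4846 0.1268 0.118 ]
 side [0.4801 0.1204 0.118 ]
 tri (array([0.48158609, 0.12514502, 0.12418967]), np.float64(0.0061007780909918975))
hatch_hinge [{'point': [247.0, 125.9], 'conf': 0.81}] [{'point': [196.6, 194.7], 'conf': 0.96}]
 top [0.7643 0.0746 0.118 ]
 side [0.7584 0.0811 0.118 ]
 tri (array([0.76595599, 0.07484167, 0.10874592]), np.float64(0.0024431552360474535))
collar_grip [{'point': [354.1, 225.8], 'conf': 0.87}] [{'point': [324.9, 162.2], 'conf': 0.94}]
 top [ 0.5411 -0.1511  0.112 ]
 side [ 0.5494 -0.1599  0.112 ]
 tri (array([ 0.54291631, -0.14859175,  0.1232254 ]), np.float64(0.005429810856506638))
dial [{'point': [3
[... 185 characters left out ...]
), np.float64(0.007461051530224098))
{'t': 0.6, 'q': array([-1.03590236e+00,  3.58543371e-01,  1.19014653e-02, -3.16747937e-05,
       -1.22409017e+00, -2.88135135e-01]), 'qd': array([ 5.75068436e-05, -2.10973353e-04, -1.97545248e-04, -1.44164003e-03,
       -1.42804640e-03,  1.19345589e-03]), 'joint_efforts': array([ 9.82244346e-04, -5.81989467e+01,  2.93178499e+01,  6.99970767e+00,
        1.23333279e-02, -3.12183874e-05]), 'eef_pos': array([ 0.1648861 , -0.65452562,  0.23759282]), 'ee_rot': array([3.14154583e+00, 5.31372467e-05, 1.81754439e+00]), 'force': array([-0.42682744, -0.04588693,  0.04758558]), 'moment': array([-0.04970974,  0.01884857,  0.01121978]), 'width': 0.08721063239941312}
```

View pics/both.png

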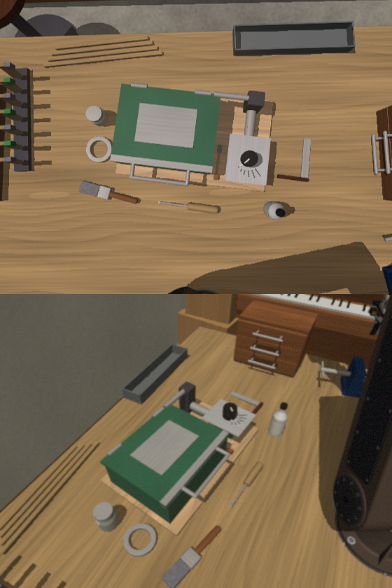

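The top view shows the box and hatch left of centre, the bar at about (230,257) full-scale and the collar at about (355,226). The glue bottle is at (395,300) and the screwdriver at (270,297). I'll fit the rig pose next.

Run:
```python
from h import *
from scipy.optimize import least_squares
obs=[((.6323,.0987),(0,0)),((.6266,.1091),(0,0)),((.4846,.1268),(-.165,0)),((.4801,.1204),(-.165,0)),((.7643,.0746),(.12,0)),((.7584,.0811),(.12,0)),((.5411,-.1511),(-.06,-.265)),((.5494,-.1599),(-.06,-.265)),((.5393,-.1467),(-.06,-.265)),((.534,-.1559),(-.06,-.265))]
f=lambda p:np.concatenate([[p[0]+np.cos(p[2])*b[0]-np.sin(p[2])*b[1]-a[0],p[1]+np.sin(p[2])*b[0]+np.cos(p[2])*b[1]-a[1]] for a,b in obs])
r=least_squares(f,[.63,.1,-.15],loss='soft_l1',f_scale=.004);print(r.x,r.fun.reshape(-1,2).round(4).tolist())
for n in ["glue_bottle","hammer_part","try_square","screwdriver"]:
    p=finder.landmark_of("top",n)[:1]; print(n,p and (p[0]['conf'],atz("top",p[0]["point"],0).round(3)))
print(np.array(optics.camera_model("wrist")["T_tool_cam"]).round(3))
```

```text
[ 0.64112035  0.09887961 -0.15825998] [[0.0088, 0.0002], [0.0145, -0.0102], [-0.0064, -0.0019], [-0.0019, 0.0045], [-0.0047, 0.0054], [0.0012, -0.0011], [-0.001, -0.0023], [-0.0093, 0.0065], [0.0008, -0.0067], [0.0061, 0.0025]]
glue_bottle (0.82, array([ 0.384, -0.234,  0.   ]))
hammer_part (0.72, array([ 0.546, -0.069,  0.   ]))
try_square []
screwdriver (0.65, array([0.394, 0.039, 0.   ]))
[[ 1.     0.     0.001  0.002]
 [ 0.    -0.964 -0.265 -0.073]
 [ 0.001  0.265 -0.964 -0.148]
 [ 0.     0.     0.     1.   ]]
```

Request:
{"op": "apply_moves", "data": {"increments": [0.024, 0.031, 0.002, 0, 0, 0, 0.024, 0.031, 0.002, 0, 0, 0, 0.024, 0.031, 0.002, 0, 0, 0, 0.024, 0.031, 0.002, 0, 0, 0, 0.024, 0.031, 0.002, 0, 0, 0, 0.024, 0.031, 0.002, 0, 0, 0, 0.024, 0.031, 0.002, 0, 0, 0, 0.024, 0.031, 0.002, 0, 0, 0, 0.024, 0.031, 0.002, 0, 0, 0, 0.024, 0.031, 0.002, 0, 0, 0, 0.024, 0.031, 0.002, 0, 0, 0, 0.024, 0.031, 0.002, 0, 0, 0], "hand": 0}}

```text
t: 1.8
eef_pos: [0.4563, -0.2698, 0.2617]
ee_rot: [3.14, 0.001, 1.806]
force: [1.0, -1.2, 0.4]
width: 0.0874
```

Request:
{"op": "apply_moves", "data": {"increments": [0.028, 0.038, 0, 0, 0, 0, 0.028, 0.038, 0, 0, 0, 0, 0.028, 0.038, 0, 0, 0, 0, 0, 0, 0, 0, 0, 0, 0, 0, 0, 0, 0, 0]}}

```text
t: 2.22
eef_pos: [0.5342, -0.1624, 0.2634]
ee_rot: [3.135, 0.002, 1.814]
force: [-0.3, 0.7, -0.9]
width: 0.0877
```

```bash
cat >> h.py <<'E'
from scipy.spatial.transform import Rotation as R
def wpose():
    s=arm.get_state(); T=np.eye(4); T[:3,:3]=R.from_euler("xyz",s["ee_rot"]).as_matrix(); T[:3,3]=s["eef_pos"]
    return T@np.array(optics.camera_model("wrist")["T_tool_cam"])
def watz(T,px,z):
    m=optics.camera_model("wrist"); d=T[:3,:3]@np.array([(px[0]-m["cx"])/m["fx"],-(px[1]-m["cy"])/m["fy"],-1])
    return T[:3,3]+d*(z-T[2,3])/d[2]
def wproj(T,P):
    m=optics.camera_model("wrist"); c=np.linalg.inv(T)@np.r_[P,1]
    return np.array([m["cx"]+m["fx"]*c[0]/-c[2], m["cy"]+m["fy"]*c[1]/c[2]])
E
python3 - <<'E'
from h import *
T=wpose(); save("wrist","w1"); print(arm.get_state()["eef_pos"],arm.get_state()["q"])
for n,z in [("collar_grip",.112),("dial",.078),("hatch_bar",.118)]:
    for p in finder.landmark_of("wrist",n)[:2]: print(n,p,watz(T,p["point"],z).round(4))
E
```

```text
[ 0.53415053 -0.1627549   0.26333687] [ 5.53024915e-02  1.46779013e-01 -2.14071543e-01  6.74243061e-04
 -1.20296054e+00 -1.38399035e+00]
collar_grip {'point': [283.6, 209.5], 'conf': 0.56} [ 0.5392 -0.1571  0.112 ]
dial {'point': [155.6, 95.4], 'conf': 0.26} [ 0.4756 -0.2868  0.078 ]
```

View pics/w1.png

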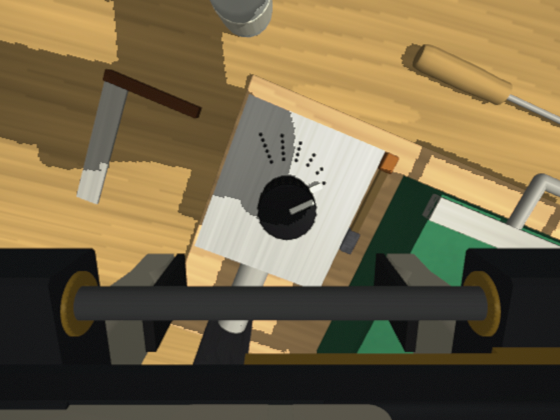

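The collar is at about (287,208), with the fin near (316,185) close to the one- and two-dot rows. I'll zoom in and compute the fin angle.

Run:
```python
from h import *
a=cv2.imread("pics/w1.png")[110:250,220:360]; cv2.imwrite("pics/w1c.png",cv2.resize(a,None,fx=4,fy=4,interpolation=cv2.INTER_CUBIC))
T=wpose()
# collar top centre: dark blob ellipse
g=cv2.imread("pics/w1.png",0)
for z,px in [(.124,(287,208))]: print(watz(T,px,z))
psi=-.158
for c in [(.5392,-.1571),(.5401,-.1534)]:
  for k in range(6):
    a=np.pi+psi-.75+.3*k
    print(k+1,wproj(T,[c[0]+.045*np.cos(a),c[1]+.045*np.sin(a),.078]).round(0), wproj(T,[c[0]+.035*np.cos(a),c[1]+.035*np.sin(a),.084]).round(0))
  print(wproj(T,[*c,.124]),wproj(T,[*c,.078]))
```

```text
[ 0.53283449 -0.15799187  0.124     ]
1 [330. 183.] [321. 188.]
2 [323. 170.] [315. 179.]
3 [312. 161.] [306. 171.]
4 [298. 155.] [295. 167.]
5 [283. 154.] [284. 166.]
6 [268. 157.] [272. 168.]
[286.17232768 215.6100643 ] [285.52208784 202.13744557]
1 [334. 184.] [324. 190.]
2 [326. 172.] [319. 181.]
3 [315. 163.] [310. 173.]
4 [302. 157.] [299. 169.]
5 [287. 156.] [287. 168.]
6 [272. 159.] [276. 170.]
[290.31570495 217.68055856] [289.1314652  203.95893708]
```

View pics/w1c.png

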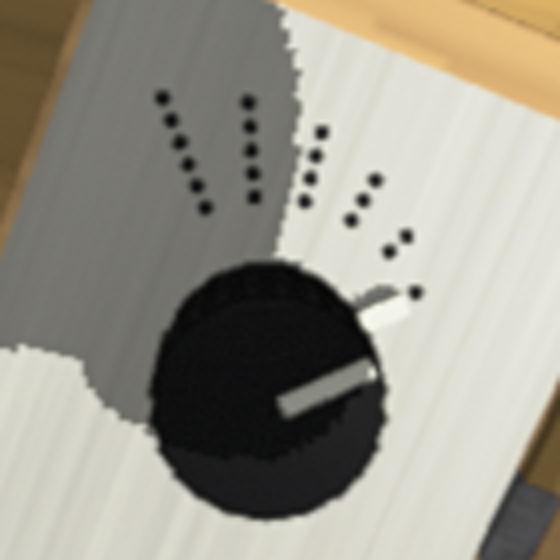

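The fin points at the single dot, so the collar is at 1 and needs +1.20 rad. Its centre is at about (0.5355, -0.157). I'll descend onto it.

Request:
{"op": "apply_moves", "data": {"increments": [0.001, 0.003, -0.03, 0, 0, 0, 0, 0.003, -0.03, 0, 0, 0, 0, 0, -0.03, 0, 0, 0, 0, 0, -0.03, 0, 0, 0, 0, 0, -0.02, 0, 0, 0, 0, 0, -0.01, 0, 0, 0, 0, 0, 0, 0, 0, 0]}}

```text
t: 3.0
eef_pos: [0.5296, -0.168, 0.1118]
ee_rot: [3.127, 0.005, 1.796]
force: [0.0, -0.8, 0.5]
width: 0.0875
```

Request:
{"op": "apply_moves", "data": {"increments": [0.003, 0.005, -0.003, 0.005, 0, 0.005, 0.003, 0.005, -0.003, 0.005, 0, 0.005, 0, 0.001, 0, 0, 0, 0]}}

```text
t: 3.25
eef_pos: [0.5356, -0.1589, 0.1068]
ee_rot: [3.124, -0.005, 1.803]
force: [-0.1, 0.3, -1.1]
width: 0.0877
```

Request:
{"op": "apply_moves", "data": {"increments": [0, 0, 0, 0, 0, 0]}}

```text
t: 3.33
eef_pos: [0.5363, -0.1588, 0.1077]
ee_rot: [3.122, -0.005, 1.803]
force: [-1.2, -0.0, 0.9]
width: 0.0875
```

Request:
{"op": "apply_moves", "data": {"increments": [0, 0.0015, -0.002, -0.009, 0.017, 0, 0, 0, 0, 0, 0, 0, 0, 0, 0, 0, 0, 0, 0, 0, 0, 0, 0, 0, 0, 0, 0, 0, 0, 0, 0, 0, 0, 0, 0, 0], "hand": 1, "force": 25}}

```text
t: 3.83
eef_pos: [0.5383, -0.1566, 0.1083]
ee_rot: [3.138, 0.002, 1.805]
force: [-0.2, -0.6, -0.0]
width: 0.0534
```

Request:
{"op": "apply_moves", "data": {"increments": [-0.001, 0, -0.002, 0, 0, 0, 0, 0, 0, 0, 0, 0, 0, 0, 0, 0, 0, 0, 0, 0, 0, 0, 0, 0]}}

```text
t: 4.17
eef_pos: [0.5379, -0.1563, 0.1072]
ee_rot: [3.136, 0.002, 1.805]
force: [0.9, 0.8, 0.2]
width: 0.0475
```

Gripped at 47.5 mm. Turning counter-clockwise.

Request:
{"op": "apply_moves", "data": {"increments": [0, 0, 0, 0, 0, 0.1, 0, 0, 0, 0, 0, 0.1, 0, 0, 0, 0, 0, 0.1, 0, 0, 0, 0, 0, 0.1, 0, 0, 0, 0, 0, 0.1, 0, 0, 0, 0, 0, 0.1]}}

```text
t: 4.67
eef_pos: [0.5384, -0.1573, 0.1072]
ee_rot: [3.135, 0.004, 2.426]
force: [1.2, -1.4, -0.5]
width: 0.0474
```

Request:
{"op": "apply_moves", "data": {"increments": [0, 0, 0, 0, 0, 0.1, 0, 0, 0, 0, 0, 0.1, 0, 0, 0, 0, 0, 0.1, 0, 0, 0, 0, 0, 0.1, 0, 0, 0, 0, 0, 0.1, 0, 0, 0, 0, 0, 0.07, 0, 0, 0, 0, 0, 0]}}

```text
t: 5.25
eef_pos: [0.5394, -0.1577, 0.1072]
ee_rot: [3.134, 0.005, 3.03]
force: [-0.3, 0.4, 2.5]
width: 0.0472
```

Request:
{"op": "apply_moves", "data": {"increments": [0, 0, 0, 0, 0, 0, 0, 0, 0, 0, 0, 0, 0, 0, 0, 0, 0, 0, 0, 0, 0, 0, 0, 0, 0, 0, 0, 0, 0, 0, 0, 0, 0, 0, 0, 0], "hand": 0}}

```text
t: 5.75
eef_pos: [0.5386, -0.1579, 0.1065]
ee_rot: [3.134, 0.004, 3.02]
force: [0.8, 0.3, 0.7]
width: 0.0822
```

Request:
{"op": "apply_moves", "data": {"increments": [0, 0, 0.01, 0, 0, 0, 0, 0, 0.03, 0, 0, 0, 0, 0, 0.04, 0, 0, 0, 0, 0, 0.04, 0, 0, 0, 0, 0, 0.04, 0, 0, 0, 0, 0, 0, 0, 0, 0]}}

```text
t: 6.25
eef_pos: [0.5344, -0.1586, 0.2742]
ee_rot: [3.137, -0.003, 3.018]
force: [1.7, 0.6, 2.4]
width: 0.0878
```

Run:
```python
from h import *
T=wpose(); f=save("wrist","w2")
for n,z in [("collar_grip",.112),("dial",.078),("hatch_bar",.118),("hatch_hinge",.118)]:
    for p in finder.landmark_of("wrist",n)[:1]: print(n,p,watz(T,p["point"],z).round(4))
u,v=wproj(T,[.5355,-.157,.078]).astype(int); print(u,v)
a=f[max(v-90,0):v+90,max(u-90,0):u+90,::-1]; cv2.imwrite("pics/w2c.png",cv2.resize(a,None,fx=3,fy=3,interpolation=cv2.INTER_CUBIC))
```

```text
collar_grip {'point': [274.4, 205.4], 'conf': 0.65} [ 0.538  -0.1521  0.112 ]
276 191
```

View pics/w2c.png

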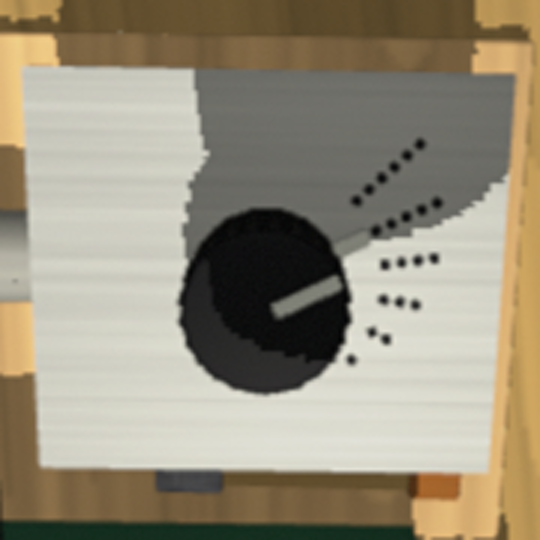

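The fin points at the five-dot row, so the collar is set to 5. Now to the bar.

Request:
{"op": "apply_moves", "data": {"increments": [-0.005, 0.028, 0, 0, 0, 0, -0.005, 0.028, 0, 0, 0, 0, -0.005, 0.028, 0, 0, 0, 0, -0.005, 0.028, 0, 0, 0, 0, -0.005, 0.028, 0, 0, 0, 0, -0.005, 0.028, 0, 0, 0, 0, -0.005, 0.028, 0, 0, 0, 0, -0.005, 0.028, 0, 0, 0, 0, -0.005, 0.028, 0, 0, 0, 0, 0, 0, 0, 0, 0, 0], "hand": 0.7}}

```text
t: 7.33
eef_pos: [0.4758, 0.1012, 0.2495]
ee_rot: [-3.135, -0.042, 3.009]
force: [0.5, -0.3, 0.7]
width: 0.0284
```

Run:
```python
from h import *
s=arm.get_state();print(s["eef_pos"],s["ee_rot"],s["width"],s["q"])
T=wpose(); f=save("wrist","w3")
for n,z in [("hatch_bar",.118),("hatch_hinge",.118)]:
    for p in finder.landmark_of("wrist",n)[:1]: print(n,p,watz(T,p["point"],z).round(4))
```

```text
[0.47579127 0.10116546 0.24952362] [-3.13472059 -0.04219434  3.00901554] 0.028389779966513103 [ 0.59591457  0.0628859  -0.33268581 -0.0245231  -1.21139042 -0.71930591]
hatch_bar {'point': [273.1, 230.3], 'conf': 0.97} [0.4765 0.1193 0.118 ]
```

View pics/w3.png

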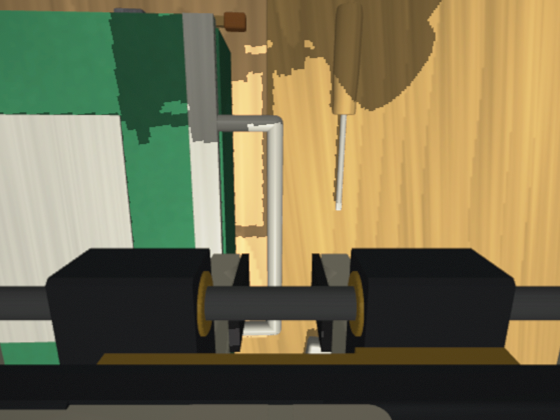

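Request:
{"op": "apply_moves", "data": {"increments": [0, 0.009, 0, 0, -0.043, 0, 0, 0.009, 0, 0, 0, 0, 0, 0, 0, 0, 0, 0]}}

```text
t: 7.73
eef_pos: [0.4764, 0.1139, 0.2481]
ee_rot: [-3.137, -0.001, 3.005]
force: [-0.0, -0.1, 0.3]
width: 0.0263
```

Run:
```python
from h import *
s=arm.get_state();print(s["eef_pos"],s["ee_rot"],s["width"],s["force"])
T=wpose(); f=optics.grab_frame("wrist")
for n,z in [("hatch_bar",.118)]:
    for p in finder.landmark_of("wrist",n)[:1]: print(n,p,watz(T,p["point"],z).round(4))
g=f.mean(2)
for r in (170,200,225): print(r,[int(c) for c in g[r,240:310:3]])
```

```text
[0.47642848 0.11388368 0.24811764] [-3.13690303e+00 -1.14764424e-03  3.00458835e+00] 0.02626153212761459 [-0.00536822 -0.05244448  0.28602006]
hatch_bar {'point': [282.0, 218.1], 'conf': 0.81} [0.4742 0.1222 0.118 ]
170 [36, 202, 203, 209, 203, 201, 200, 197, 195, 197, 200, 135, 185, 206, 195, 171, 147, 165, 163, 166, 170, 167, 171, 172]
200 [31, 174, 201, 206, 202, 197, 196, 195, 195, 198, 151, 131, 185, 211, 196, 169, 147, 165, 168, 167, 165, 170, 164, 172]
225 [35, 148, 198, 177, 122, 111, 176, 176, 151, 112, 115, 133, 186, 216, 196, 165, 154, 162, 165, 169, 169, 165, 169, 162]
```

Request:
{"op": "apply_moves", "data": {"increments": [0, 0.002, -0.03, 0, 0, 0, 0, 0.002, -0.03, 0, 0, 0, 0, 0.002, -0.03, 0, 0, 0, 0, 0, -0.008, 0, 0, 0, 0, 0, 0, 0, 0, 0]}}

```text
t: 8.25
eef_pos: [0.4787, 0.1168, 0.1492]
ee_rot: [-3.139, 0.001, 3.001]
force: [-0.9, 0.7, 1.2]
width: 0.0263
```

Request:
{"op": "apply_moves", "data": {"increments": [-0.003, 0, -0.003, 0, 0, 0, 0, 0, -0.01, 0, 0, 0, 0, 0, -0.01, 0, 0, 0, 0, 0, -0.01, 0, 0, 0, 0, 0, -0.005, 0, 0, 0, 0, 0, 0, 0, 0, 0]}}

```text
t: 8.75
eef_pos: [0.4787, 0.1171, 0.113]
ee_rot: [3.141, 0.006, 3.0]
force: [-0.9, -0.0, -0.3]
width: 0.0263
```

Request:
{"op": "apply_moves", "data": {"increments": [-0.004, 0, -0.002, 0, 0, 0, 0, 0, 0, 0, 0, 0, 0, 0, 0, 0, 0, 0, 0, 0, 0, 0, 0, 0, 0, 0, 0, 0, 0, 0, 0, 0, 0, 0, 0, 0], "hand": 1, "force": 20}}

```text
t: 9.25
eef_pos: [0.477, 0.1172, 0.1132]
ee_rot: [3.139, 0.011, 3.001]
force: [0.9, -1.0, -2.4]
width: 0.011
```

Request:
{"op": "apply_moves", "data": {"increments": [0.0004, 0, 0.0142, 0, 0, 0, 0.0011, 0, 0.0142, 0, 0, 0, 0.0018, -0.0003, 0.0141, 0, 0, 0, 0.0025, -0.0004, 0.014, 0, 0, 0, 0.0032, -0.0005, 0.0139, 0, 0, 0, 0.0039, -0.0006, 0.0137, 0, 0, 0, 0.0046, -0.0007, 0.0135, 0, 0, 0, 0.0052, -0.0007, 0.0133, 0, 0, 0]}}

```text
t: 9.92
eef_pos: [0.5007, 0.1137, 0.2271]
ee_rot: [3.14, 0.013, 3.003]
force: [8.1, -1.8, -6.6]
width: 0.0115
```

Request:
{"op": "apply_moves", "data": {"increments": [0.0059, -0.0008, 0.0129, 0, 0, 0, 0.0065, -0.0009, 0.0126, 0, 0, 0, 0.0072, -0.001, 0.0123, 0, 0, 0, 0.0078, -0.0011, 0.0119, 0, 0, 0, 0.0083, -0.0012, 0.0115, 0, 0, 0, 0.0089, -0.0013, 0.011, 0, 0, 0, 0.0095, -0.0013, 0.0106, 0, 0, 0, 0.01, -0.0014, 0.0101, 0, 0, 0]}}

```text
t: 10.58
eef_pos: [0.5669, 0.1043, 0.3235]
ee_rot: [3.138, 0.013, 3.003]
force: [2.7, -0.2, -5.3]
width: 0.0111
```

Request:
{"op": "apply_moves", "data": {"increments": [0.0085, -0.0012, 0.0075, 0, 0, 0, 0.0088, -0.0012, 0.0072, 0, 0, 0, 0.009, -0.0013, 0.0068, 0, 0, 0, 0.0093, -0.0013, 0.0064, 0, 0, 0, 0.0096, -0.0014, 0.0061, 0, 0, 0, 0.0098, -0.0014, 0.0057, 0, 0, 0, 0.0075, -0.001, 0.004, 0, 0, 0, 0, 0, 0, 0, 0, 0, 0, 0, 0, 0, 0, 0]}}

```text
t: 11.33
eef_pos: [0.6308, 0.0954, 0.3701]
ee_rot: [3.138, 0.008, 3.004]
force: [-1.1, -0.7, -0.3]
width: 0.0112
```

```bash
cat >> h.py <<'E'
def hang():
    s=arm.get_state(); print(s["eef_pos"],s["force"],s["width"])
    optics.grab_frame("top"); optics.grab_frame("side")
    p=finder.landmark_of("top","hatch_bar"); q=finder.landmark_of("side","hatch_bar"); print(p[:1],q[:1])
    if p and q: print(tri(p[0]["point"],q[0]["point"]))
E
python3 -c "
from h import *
hang(); save('side','s2')"
```

```text
[0.63083377 0.09537962 0.37012307] [-1.10353658 -0.7233638  -0.33446767] 0.011185926677859753
[] [{'point': [230.3, 119.6], 'conf': 0.81}]
```

View pics/s2.png

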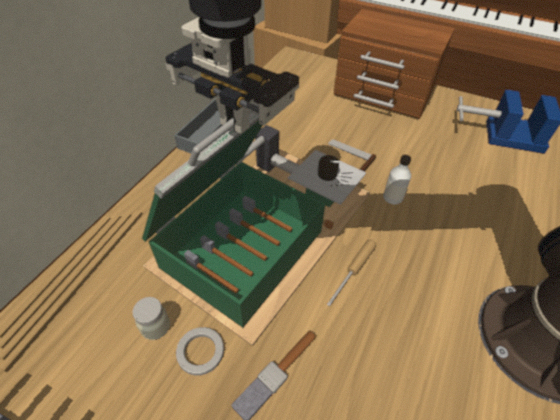

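Request:
{"op": "apply_moves", "data": {"increments": [-0.0085, 0.0013, -0.005, 0, 0, 0, -0.0083, 0.0013, -0.0053, 0, 0, 0, -0.0082, 0.0012, -0.0056, 0, 0, 0, -0.008, 0.0012, -0.006, 0, 0, 0, -0.0078, 0.0011, -0.0063, 0, 0, 0, -0.005, 0.0007, -0.0045, 0, 0, 0, 0, 0, 0, 0, 0, 0, 0, 0, 0, 0, 0, 0, 0, 0, 0, 0, 0, 0]}}

```text
t: 12.33
eef_pos: [0.5827, 0.1023, 0.3385]
ee_rot: [3.137, 0.015, 3.006]
force: [0.9, -0.5, -1.5]
width: 0.0115
```

Request:
{"op": "apply_moves", "data": {"increments": [-0.0045, 0.0006, -0.0037, 0, 0, 0, 0, 0, 0, 0, 0, 0, 0, 0, 0, 0, 0, 0, 0, 0, 0, 0, 0, 0, 0, 0, 0, 0, 0, 0, 0, 0, 0, 0, 0, 0]}}

```text
t: 12.83
eef_pos: [0.5787, 0.1029, 0.3353]
ee_rot: [3.137, 0.016, 3.006]
force: [-0.5, -0.0, -0.3]
width: 0.011
```

Run:
```python
from h import *
hang()
q=finder.landmark_of("side","hatch_bar"); h=finder.landmark_of("side","hatch_hinge")
n=np.array([.1395,.99,0]); b0=np.array([.4765,.118,.118])
for p in (q[:1]+h[:1]):
    o,d=ray("side",p["point"]); print(p,(o+d*(n@(b0-o))/(n@d)).round(4))
for c in ("collar_grip","glue_bottle","screwdriver","hammer_part"): print(c,finder.landmark_of("side",c)[:1])
f=save("side","s3"); cv2.imwrite("pics/s3c.png",cv2.resize(f[120:220,270:400,::-1],None,fx=5,fy=5,interpolation=cv2.INTER_CUBIC))
s=arm.get_state(); print(s["t"],s["eef_pos"],s["qd"].round(4))
```

```text
[0.57871496 0.10287205 0.33526709] [-0.54219568 -0.02418685 -0.33898179] 0.011045463709104503
[] [{'point': [258.5, 147.7], 'conf': 0.62}]
{'point': [258.5, 147.7], 'conf': 0.62} [0.5812 0.1032 0.3402]
{'point': [196.3, 196.1], 'conf': 0.96} [0.7636 0.0775 0.1074]
collar_grip [{'point': [328.9, 163.7], 'conf': 0.77}]
glue_bottle [{'point': [391.0, 197.2], 'conf': 0.73}]
screwdriver [{'point': [350.1, 274.0], 'conf': 0.69}]
hammer_part []
13.3833 [0.57866851 0.10287351 0.33521493] [ 0.0005  0.0011  0.0011 -0.0001 -0.001  -0.0003]
```

View pics/s3c.png

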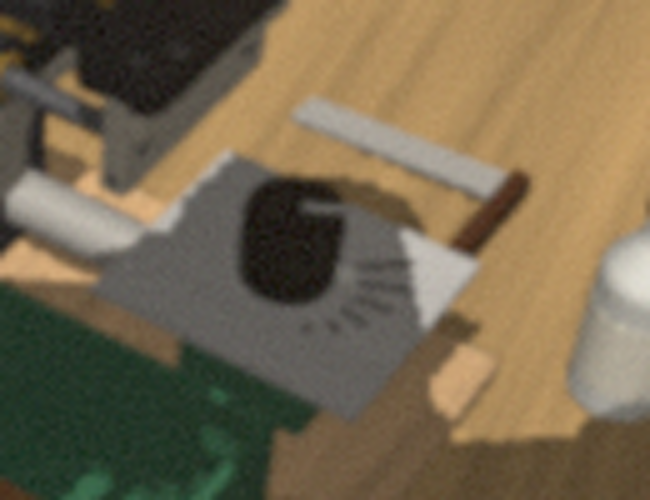

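The two angle estimates agree: about 0.886 rad from the arm pose and 0.89 from the side camera. The side camera also shows the collar undisturbed. Handing in.

```bash
python3 -c "
from h import *
print(arm.job_done())"
```

```text
the job is handed in; nothing more can be done
None
```

I set the collar to 5, took the hatch past its balance point and back, and handed the job in at about 13 s with the gripper still holding the bar. No verdict was reported.

- **Collar:** It started at 1. With the hatch shut, I turned it about 1.2 rad and let go. The wrist picture then showed the fin on the five-dot row. A later side view showed the collar undisturbed, but was too blurry to read the fin.
- **Hatch:** I raised it to about 1.11 rad, well short of fully open, then brought it back down. It finished at about 0.89 rad: 0.886 from the arm pose, 0.89 from the side camera. The allowed range is 0.78 to 0.975.
- **Hold:** The grip was set to 20 N. The fingers were closed to 11 mm on the 12 mm bar, and the joint speeds were almost zero.
- **Other things on the bench:** The arm touched none of them that I could see. I did not compare their before and after positions by number.

Two checks gave nothing at the end: the top camera did not find the bar in either raised position, and the side camera did not find the piano hammer.

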